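# Find the plunger with the steel core by its weight and hold it ready in the grease cup

### The job

Two look-alike ball-head plungers stand in the white two-well holder, but only one has its steel core inside and is clearly heavier: lift each in turn by its ball until it hangs clear of the holder, feel its weight, and set it gently back, upright and fully down in a well, before you take the other. With the lighter one standing in the holder, hold the heavier one ready for the drop test: hanging upright and still by its ball in the middle of the brass cup's mouth, its foot about 2 cm below the rim and touching neither the cup's wall nor its bottom; the program finishes while the gripper still holds it there. Leave the cup where it stands and do not knock over a plunger or disturb the beaker, dish, bottle and bung behind the work.

Things in the scene. Friction and masses are not known exactly. Their poses are not given: they have to be found in the camera images.
- plunger_p_center (a point): one of two look-alike metal plungers, 166 mm tall, z up its axis: foot 43 mm wide, 40 mm body to 59 mm, neck 20 to 24 mm, 8 mm stem, on top a 28 mm ball, its centre 152 mm above the foot. Held by the ball it hangs plumb. Point: on the axis half-way up, 83 mm above the foot's underside, 69 mm below the ball's centre; 97 mm above the worktop when seated. Weighs 0.20-0.26 kg empty, 0.43-0.57 kg with its steel core
- plunger_q_center (a point): the other of two look-alike metal plungers, 166 mm tall, z up its axis: foot 43 mm wide, 40 mm body to 59 mm, neck 20 to 24 mm, 8 mm stem, on top a 28 mm ball, its centre 152 mm above the foot. Held by the ball it hangs plumb. Point: on the axis half-way up, 83 mm above the foot's underside, 69 mm below the ball's centre; 97 mm above the worktop when seated. Weighs 0.20-0.26 kg empty, 0.43-0.57 kg with its steel core
- well_0 (a point): centre of the mouth of one well of the holder, level with the block's top 40 mm above the worktop. Well: round, 50 mm wide, chamfered, 26 mm deep. Holder: fixed, white block 84 x 180 mm on a steel plate, the two wells 100 mm apart along its length
- well_1 (a point): centre of the mouth of the other well of the holder, level with the block's top 40 mm above the worktop. Well: round, 50 mm wide, chamfered, 26 mm deep. Holder: fixed, white block 84 x 180 mm on a steel plate, the two wells 100 mm apart along its length
- cup_mouth (a point): centre of the mouth of the brass cup, at the height of its rim, 71 mm above the worktop; z is up. The cup is round, loose (0.42 kg), 68 mm across the rim, clear inside to 52 mm in diameter and 54 mm deep (inner floor 17 mm above the worktop), on a square flange 62 x 78 mm
- beaker: bystander: glass beaker, 71 mm wide, 90 mm tall; origin at the centre of its underside
- petri_dish: bystander: clear glass dish, 57 mm wide, 12 mm tall; origin at the centre of its underside
- bottle: bystander: white screw-cap bottle, 60 mm wide, 118 mm tall; origin at the centre of its underside
- bung: bystander: small black rubber bung, 22 mm wide, 19 mm tall; origin at the centre of its underside

How it is judged (in metres and radians):
On the way, in this order (a step that is already met when the one before it is completed fails the run):
1. the lighter plunger hangs free above the holder while the heavier stands in its well ((((height (world z) of plunger_p_center above 0.13 m and contact force between the fingers and plunger_p above 1 N and contact force between holder and plunger_p below 0.1 N and angle between plunger_p_center's own z axis and vertical below 0.4 rad) and ((horizontal distance between plunger_q_center and well_0 below 0.008 m or horizontal distance between plunger_q_center and well_1 below 0.008 m) and height (world z) of plunger_q_center below 0.102 m and angle between plunger_q_center's own z axis and vertical below 0.12 rad and contact force between the fingers and plunger_q below 0.1 N and contact force between holder and plunger_q above 0.5 N) and contact force between holder and plunger_q above 3.3 N) or ((height (world z) of plunger_q_center above 0.13 m and contact force between the fingers and plunger_q above 1 N and contact force between holder and plunger_q below 0.1 N and angle between plunger_q_center's own z axis and vertical below 0.4 rad) and ((horizontal distance between plunger_p_center and well_0 below 0.008 m or horizontal distance between plunger_p_center and well_1 below 0.008 m) and height (world z) of plunger_p_center below 0.102 m and angle between plunger_p_center's own z axis and vertical below 0.12 rad and contact force between the fingers and plunger_p below 0.1 N and contact force between holder and plunger_p above 0.5 N) and contact force between holder and plunger_p above 3.3 N))), for 0.2 s.
2. both plungers stand upright and released, fully down in the wells ((horizontal distance between plunger_p_center and well_0 below 0.008 m or horizontal distance between plunger_p_center and well_1 below 0.008 m) and height (world z) of each of plunger_p_center, plunger_q_center below 0.102 m and angle between each of plunger_p_center, plunger_q_center's own z axis and vertical below 0.12 rad and contact force between the fingers and plunger_p below 0.1 N and contact force between holder and plunger_p above 0.5 N and (horizontal distance between plunger_q_center and well_0 below 0.008 m or horizontal distance between plunger_q_center and well_1 below 0.008 m) and contact force between the fingers and plunger_q below 0.1 N and contact force between holder and plunger_q above 0.5 N), for 0.2 s.
3. the heavier plunger hangs free while the lighter stands in its well ((((height (world z) of plunger_p_center above 0.13 m and contact force between the fingers and plunger_p above 1 N and contact force between holder and plunger_p below 0.1 N and angle between plunger_p_center's own z axis and vertical below 0.4 rad) and ((horizontal distance between plunger_q_center and well_0 below 0.008 m or horizontal distance between plunger_q_center and well_1 below 0.008 m) and height (world z) of plunger_q_center below 0.102 m and angle between plunger_q_center's own z axis and vertical below 0.12 rad and contact force between the fingers and plunger_q below 0.1 N and contact force between holder and plunger_q above 0.5 N) and contact force between holder and plunger_q below 3.3 N) or ((height (world z) of plunger_q_center above 0.13 m and contact force between the fingers and plunger_q above 1 N and contact force between holder and plunger_q below 0.1 N and angle between plunger_q_center's own z axis and vertical below 0.4 rad) and ((horizontal distance between plunger_p_center and well_0 below 0.008 m or horizontal distance between plunger_p_center and well_1 below 0.008 m) and height (world z) of plunger_p_center below 0.102 m and angle between plunger_p_center's own z axis and vertical below 0.12 rad and contact force between the fingers and plunger_p below 0.1 N and contact force between holder and plunger_p above 0.5 N) and contact force between holder and plunger_p below 3.3 N))), for 0.2 s.
At the end, for the whole second after the job is handed in: The lighter plunger stands released in either well (within 8 mm of its centre, fully down to 5 mm, upright to 7 degrees); the gripper holds the heavier one still, upright to 7 degrees, within 9 mm of the cup's centre, its foot 6 to 32 mm below the rim, pressing on the cup with less than 0.5 N (((((horizontal distance between plunger_q_center and well_0 below 0.008 m or horizontal distance between plunger_q_center and well_1 below 0.008 m) and height (world z) of plunger_q_center below 0.102 m and angle between plunger_q_center's own z axis and vertical below 0.12 rad and contact force between the fingers and plunger_q below 0.1 N and contact force between holder and plunger_q above 0.5 N) and contact force between holder and plunger_q below 3.3 N and linear speed of plunger_q below 0.02 m/s and z of plunger_p_center in the frame of cup_mouth between 0.051 and 0.077 m and horizontal distance between plunger_p_center and cup_mouth below 0.009 m and angle between plunger_p_center's own z axis and vertical below 0.12 rad and contact force between the fingers and plunger_p above 2 N and contact force between grease_cup and plunger_p below 0.5 N and linear speed of plunger_p below 0.03 m/s) or (((horizontal distance between plunger_p_center and well_0 below 0.008 m or horizontal distance between plunger_p_center and well_1 below 0.008 m) and height (world z) of plunger_p_center below 0.102 m and angle between plunger_p_center's own z axis and vertical below 0.12 rad and contact force between the fingers and plunger_p below 0.1 N and contact force between holder and plunger_p above 0.5 N) and contact force between holder and plunger_p below 3.3 N and linear speed of plunger_p below 0.02 m/s and z of plunger_q_center in the frame of cup_mouth between 0.051 and 0.077 m and horizontal distance between plunger_q_center and cup_mouth below 0.009 m and angle between plunger_q_center's own z axis and vertical below 0.12 rad and contact force between the fingers and plunger_q above 2 N and contact force between grease_cup and plunger_q below 0.5 N and linear speed of plunger_q below 0.03 m/s)) and angle between cup_mouth's own z axis and vertical below 0.05 rad); the arm keeps its last pose, push and grip.
It fails at once if a plunger is knocked over (angle between any of plunger_p_center, plunger_q_center's own z axis and vertical above 0.7 rad).
It fails at once if a plunger is dropped (falls free by more than about 1 cm) ((linear speed of plunger_p above 0.45 m/s and contact force between the fingers and plunger_p below 0.1 N) or (linear speed of plunger_q above 0.45 m/s and contact force between the fingers and plunger_q below 0.1 N)).
It fails at once if the cup is shifted by more than 2 cm or tipped (distance of cup_mouth from where it was at the start of the episode above 0.02 m).
It fails at once if the beaker, dish, bottle or bung is moved by more than 2 cm (distance of any of beaker, petri_dish, bottle, bung from where it was at the start of the episode above 0.02 m).
It also fails if it takes over 72 s, if anything falls off the work surface, if the arm or the gripper's body presses on something with over 40 N, if the wrist force passes 120 N, or if a joint passes its speed limit or range.

### The arm

A 6-joint arm with a two-finger parallel gripper is mounted at the origin on a cart in front of the work surface, level with it; the furniture and walls round the work are solid. World frame = base frame: x ahead of the robot, y to its left, z up, the work surface at z = 0. Lengths are in m, angles in degrees, forces in N, time in s.
With the tool pointing down it reaches from about 0.375 to 0.975 m from the base axis. Payload 3.8 kg.
Tool frame: the origin (TCP) lies where the fingers leave the gripper's body, on its centre line; the fingertips stand 73 mm ahead of it and the grasp point (between the pads) lies ctrl.pinch_z ahead of it (ctrl.pinch_z is the distance from the TCP to the grasp point, in m); z points along the fingers, y is the direction in which the jaws open and shut (so a half turn about z gives the same grasp; the last joint's range is limited). The gripper opens to 85 mm and grips with 20 to 120 N. Pads are 22 mm wide; open, the fingers measure 114 mm over their backs; the gripper's body (76 mm by 85 mm) begins 54 mm behind the grasp point. The pads swing forward as they close: fully open they stand 13 mm farther back than shut.
Start: joints at [-79.062, 15.12, 91.902, -0, 72.978, -2.114], TCP at [0.152, -0.658, 0.304] pointing down, gripper open.
Joint ranges: [-150.88, 150.88], [-54.13, 125.18], [17.81, 147.31], [-75.09, 255.09], [0, 152.58], [-146.25, 146.25]. Speed limits (degrees/s): [147.25, 147.25, 180, 180, 180, 180].

### API

Orientations are given as [roll, pitch, yaw] about the fixed x, y, z axes, in that order (R = Rz(yaw) Ry(pitch) Rx(roll)).
In Python, from cell import ctrl gives the robot as it stands. The module is installed in compiled form; this text tells all that it offers. Calls block until the motion is done:
- ctrl.movep(position, orientation): joint-space move of the TCP to a pose.
- ctrl.movel(position, speed=0.15, attitude=None): straight line of the TCP; attitude=None keeps the orientation; speed is the mean speed in m/s.
- ctrl.set_joints(angles): joint-space move.
- ctrl.open_gripper() and ctrl.close(newtons=None): open the fingers fully, or close them until they stop; newtons is the grip in N (None keeps the last).
- ctrl.wait(seconds).
- ctrl.solve_ik(position, orientation): joint angles nearest the present ones, or None.
- ctrl.sense(): the state.
- ctrl.camera(name): name is "scene" or "side" or "wrist"; returns a dict with "image" (384x512x3 uint8, red, green, blue), "fx", "fy", "cx", "cy" (pixels), "position" and "attitude" of the camera in the world; the wrist camera has in their place "hand_eye" (4x4, takes a point from camera to tool coordinates, whose origin is the TCP and whose axes are the flange's). Camera axes: x right, y down, z forward; pixel columns grow to the right and rows downward; lengths in m; the calibration is good to about 2 mm. The wrist camera is an equidistant fisheye: a pixel r from the principal point sees the ray r / f radians off the axis. A picture is of the moment at which its call begins: read the wrist's pose just before it. There is no depth.
A pose or a line that the arm cannot do raises ctrl.PlanningError and nothing moves.
- ctrl.hand_in(): hands the job in, once; it reports no verdict.
The state is a dict: "time_s": time; "joints": joint angles; "dq": joint speeds; "joint_efforts": joint torques, N m; "tool_pos": TCP position; "tcp_rot": TCP orientation; "contact_force": force on the tool from outside, world axes, zero at the start; "ft_torque": the same for the moment, N m; "grip_width": opening from 0.0 (shut) to 1.0 (fully open).
Only numpy, scipy, OpenCV 4.12 (cv2) and the standard library are available. Lean on these libraries where they do the work, as an engineer would, in place of code of your own. Each camera call takes 0.05 s, during which the arm holds its last target.

## Working session

There is one attempt and no reset: what is moved stays moved. The work goes in short steps, each a Python script; the robot and the scene stay as the last script left them, time stands still between calls to the robot, and variables do not carry over. Pictures are saved under pics/ and viewed, and the job is handed in when it is done.

```bash
mkdir -p pics
python3 - <<'E'
from cell import ctrl
import cv2
s=ctrl.sense();print(s, ctrl.pinch_z)
for n in("scene","side","wrist"):
    c=ctrl.camera(n);cv2.imwrite(f"pics/{n}0.png",c["image"][:,:,::-1])
    print(n,{k:v for k,v in c.items() if k!="image"})
E
```

```text
{'time_s': 0.0, 'joints': array([-7.90630229e+01,  1.51710105e+01,  9.19824442e+01, -1.03726200e-03,
        7.29760274e+01, -2.11566002e+00]), 'dq': array([ 5.80648616e-02,  8.93555848e-03,  7.82873021e-05, -7.28222758e-02,
       -4.75494411e-02, -8.76258545e-02]), 'joint_efforts': array([ 6.75673509e-04, -5.15111840e+01, -3.67313397e+01,  1.92125990e-04,
        1.28903883e-02, -8.53238813e-07]), 'tool_pos': array([ 0.15231493, -0.65700566,  0.30252883]), 'tcp_rot': array([-1.79870569e+02, -3.78962341e-03,  1.30529376e+01]), 'contact_force': array([-0.22468628, -0.64431136, -0.20281718]), 'ft_torque': array([ 0.03298647, -0.03379947,  0.02002591]), 'grip_width': 0.9957939350131803} 0.0539
scene {'fx': 382.4379266077839, 'fy': 382.4379266077839, 'cx': 258.00498244937324, 'cy': 184.36667951488172, 'position': array([ 0.06481254, -0.4796949 ,  0.52059445]), 'attitude': array([-122.09166496,    0.19114298,  -50.64705078])}
side {'fx': 388.76274489134136, 'fy': 388.76274489134136, 'cx': 246.31280425957783, 'cy': 190.09045926675384, 'position': array([ 0.30151719, -0.62585325,  0.58760814]), 'attitude': array([-127.37862851,   -0.23917702,  -27.07025725])}
wrist {'fx': 297.3186396354542, 'fy': 297.3186396354542, 'cx': 258.9702609067256, 'cy': 196.27117189178688, 'hand_eye': array([[ 3.55484094e-04, -9.58695850e-01, -2.84433017e-01,
         7.25730055e-02],
       [ 9.99999784e-01,  1.83743496e-04,  6.30481974e-04,
        -7.42409943e-04],
       [-5.52177735e-04, -2.84433180e-01,  9.58695708e-01,
        -6.90776805e-02],
       [ 0.00000000e+00,  0.00000000e+00,  0.00000000e+00,
         1.00000000e+00]])}
```

View pics/scene0.png

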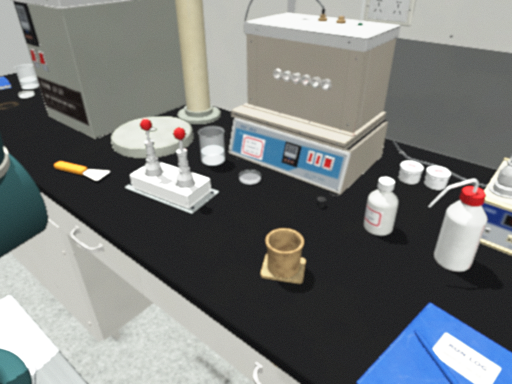

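View pics/side0.png

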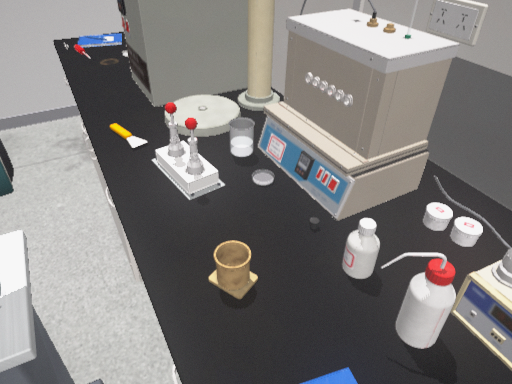

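View pics/wrist0.png

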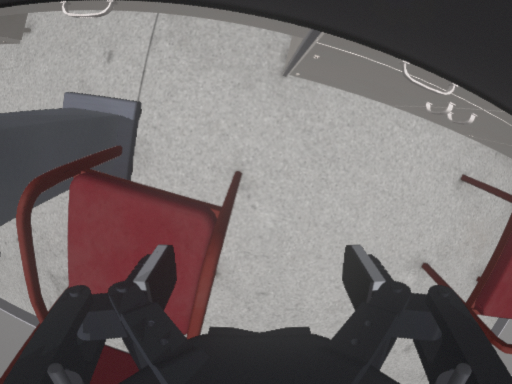

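The balls are at about (146,125) and (179,133) in the scene view and (171,108) and (191,124) in the side view. The cup rim is near (285,240) and (233,255). I'll enlarge both views.

Run:
```python
import cv2,numpy as np
a=cv2.imread("pics/scene0.png");b=cv2.imread("pics/side0.png")
def crop(i,x,y,w,h): return cv2.resize(i[y:y+h,x:x+w],None,fx=4,fy=4,interpolation=cv2.INTER_CUBIC)
A=np.hstack([crop(a,120,112,100,100),crop(b,145,95,100,100)])
cv2.imwrite("pics/c1.png",A)
B=np.hstack([crop(a,245,215,80,75),crop(b,195,230,80,75)])
cv2.imwrite("pics/c2.png",B)
for n,i in(("scene",a),("side",b)):
    h=cv2.cvtColor(i,cv2.COLOR_BGR2HSV)
    m=((h[:,:,0]<10)|(h[:,:,0]>170))&(h[:,:,1]>150)&(h[:,:,2]>90)
    k,l,st,ce=cv2.connectedComponentsWithStats(m.astype(np.uint8))
    for j in range(1,k):
        if st[j,4]>30:print(n,st[j],ce[j])
```

```text
scene [141 120  10  10  80] [145.4625 124.325 ]
scene [174 128  11  11  90] [179.03333333 133.22222222]
scene [325 159   6   8  36] [327.41666667 162.5       ]
scene [460 185  25  21 376] [471.81117021 195.67553191]
side [75 44 10 11 55] [79.07272727 48.76363636]
side [165 103  11  10  87] [169.94252874 107.47126437]
side [185 118  12  11 101] [190.26732673 123.05940594]
side [329 180   7  10  43] [332.02325581 184.20930233]
side [426 258  30  27 559] [439.82289803 272.12701252]
```

View pics/c1.png

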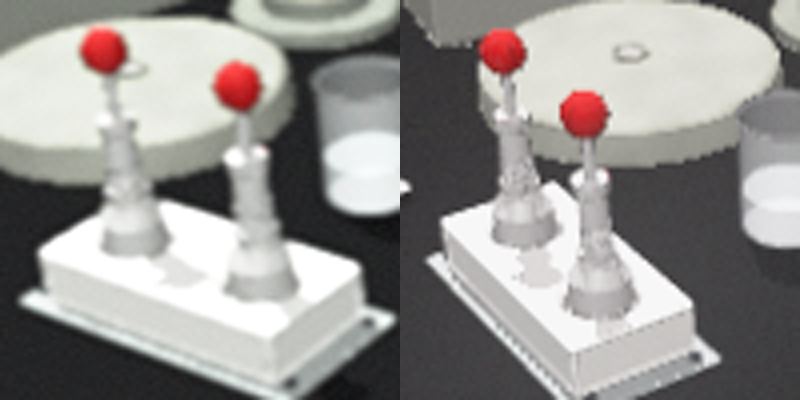

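View pics/c2.png

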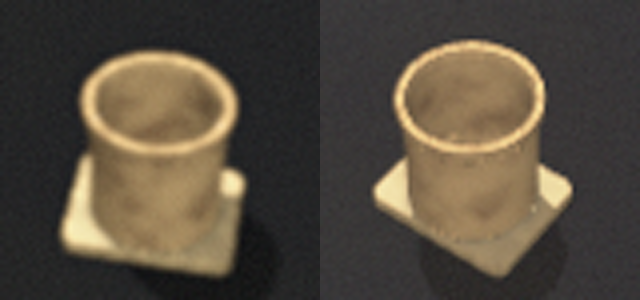

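```bash
cat > h.py <<'E'
import numpy as np,cv2
from scipy.spatial.transform import Rotation as Ro
from cell import ctrl
CAL={'scene':(382.438,258.005,184.367,[0.06481254,-0.4796949,0.52059445],[-122.09166496,0.19114298,-50.64705078]),
'side':(388.763,246.313,190.090,[0.30151719,-0.62585325,0.58760814],[-127.37862851,-0.23917702,-27.07025725])}
def ray(n,u,v):
    f,cx,cy,p,a=CAL[n]
    return np.array(p),Ro.from_euler('xyz',a,degrees=True).apply([(u-cx)/f,(v-cy)/f,1])
def onz(n,u,v,z):
    p,d=ray(n,u,v); return p+d*(z-p[2])/d[2]
def tri(uv1,uv2):
    A=[];b=[]
    for n,uv in(('scene',uv1),('side',uv2)):
        p,d=ray(n,*uv);d=d/np.linalg.norm(d);M=np.eye(3)-np.outer(d,d);A.append(M);b.append(M@p)
    return np.linalg.lstsq(np.vstack(A),np.hstack(b),rcond=None)[0]
def proj(n,P):
    f,cx,cy,p,a=CAL[n]
    q=Ro.from_euler('xyz',a,degrees=True).inv().apply(np.atleast_2d(P)-p)
    return np.c_[cx+f*q[:,0]/q[:,2],cy+f*q[:,1]/q[:,2]]
def wproj_inv(cam,tp,tr,u,v,z):
    dx,dy=u-cam['cx'],v-cam['cy'];r=np.hypot(dx,dy);t=r/cam['fx']
    d=np.array([dx/r*np.sin(t),dy/r*np.sin(t),np.cos(t)]) if r>0 else np.array([0,0,1.])
    H=cam['hand_eye'];R=Ro.from_euler('xyz',tr,degrees=True)
    p=R.apply(H[:3,3])+tp;d=R.apply(H[:3,:3]@d)
    return p+d*(z-p[2])/d[2]
def shot(n,name):
    c=ctrl.camera(n);cv2.imwrite(f"pics/{name}.png",c["image"][:,:,::-1]);return c
def st():
    s=ctrl.sense();print(round(s['time_s'],2),s['tool_pos'].round(4),s['tcp_rot'].round(2),'F',s['contact_force'].round(2),'w',round(s['grip_width'],3));return s
E
python3 - <<'E'
from h import *
for a,b in(((145.8,124.4),(170.4,107.6)),((179.3,133.5),(190.7,123.4))):
    print(onz('scene',*a,.166),onz('side',*b,.166),tri(a,b))
a,b=(285,240.3),(232.5,254)
print(onz('scene',*a,.071),onz('side',*b,.071),tri(a,b))
# bystanders approx: holder corners
for nm,n,u,v,z in(('h','scene',129.6,176,.04),('h','scene',188,199,.04),('h','scene',210,179,.04),('beaker','scene',212,160,0),('dish','scene',250,178,0),('bung','scene',322,206,0),('bottle','scene',380,230,0),('holder side','side',156,150,.04),('s','side',190,185,.04),('s','side',218,171,.04)):
    print(nm,onz(n,u,v,z).round(3))
E
```

```text
[0.54001316 0.25003147 0.166     ] [0.53954404 0.24784591 0.166     ] [0.54004707 0.24988388 0.1655438 ]
[0.55555722 0.15009073 0.166     ] [0.55499858 0.14742711 0.166     ] [0.55581681 0.15015401 0.16523615]
[ 0.50272983 -0.18126699  0.071     ] [ 0.50268004 -0.182317    0.071     ] [ 0.50317292 -0.18116248  0.07020526]
h [0.488 0.277 0.04 ]
h [0.51 0.09 0.04]
h [0.602 0.113 0.04 ]
beaker [0.724 0.233 0.   ]
dish [0.717 0.084 0.   ]
bung [ 0.726 -0.129  0.   ]
bottle [ 0.728 -0.273  0.   ]
holder side [0.494 0.278 0.04 ]
s [0.52  0.089 0.04 ]
s [0.603 0.112 0.04 ]
```

Run:
```python
from h import *
for y in(98.8,-81.2):
    print(y,ctrl.solve_ik([.5555,.1485,.32],[180,0,y]),ctrl.solve_ik([.503,-.182,.25],[180,0,y]))
ctrl.movep([.5555,.1485,.34],[180,0,-81.2] if False else [180,0,98.8])
s=st();c=shot('wrist','w1');print(ctrl.pinch_z)
```

```text
98.8 [ 1.24848152e+01  3.76694426e+00  1.03308699e+02 -2.54444375e-14
  7.29243572e+01  3.68481524e+00] [-22.55965061   2.31854413 112.42747442   0.          65.25398145
 -31.35965061]
-81.2 None None
3.31 [0.5557 0.1478 0.34  ] [-1.800e+02  1.000e-02  9.874e+01] F [-0.44 -0.41 -0.15] w 1.0
0.0539
```

View pics/w1.png

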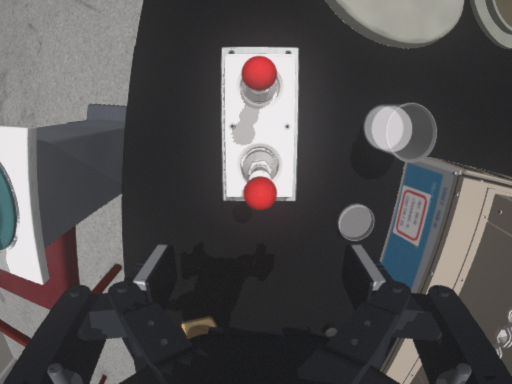

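Run:
```python
from h import *
s=ctrl.sense();c=ctrl.camera('wrist')
i=c['image'][:,:,::-1].copy();h=cv2.cvtColor(i,cv2.COLOR_BGR2HSV)
m=((h[:,:,0]<10)|(h[:,:,0]>170))&(h[:,:,1]>150)&(h[:,:,2]>90)
k,l,sts,ce=cv2.connectedComponentsWithStats(m[:230].astype(np.uint8))
for j in range(1,k):
    if sts[j,4]>300: print(sts[j],ce[j],wproj_inv(c,s['tool_pos'],s['tcp_rot'],sts[j,0]+sts[j,2]/2-.5,sts[j,1]+sts[j,3]/2-.5,.166))
```

```text
[243  57  33  29 771] [258.92607004  71.28923476] [0.53982488 0.25209024 0.166     ]
[245 178  31  32 799] [259.83604506 193.33541927] [0.55622407 0.1512527  0.166     ]
```

```bash
python3 - <<'E'
from h import *
ctrl.movel([.5557,.150,.30],.2)
ctrl.movel([.5557,.150,.220],.1)
s0=st()
ctrl.close(60); st()
shot('wrist','w2');shot('side','s2')
E
python3 -c "
import cv2,numpy as np
a=cv2.imread('pics/w2.png')[100:384,100:420];b=cv2.resize(cv2.imread('pics/s2.png')[60:230,110:300],None,fx=2,fy=2)
h=284;cv2.imwrite('pics/v2.png',np.hstack([a,b[:h]]))"
```

```text
4.71 [0.5563 0.1501 0.2208] [179.92  -0.    98.8 ] F [ 0.21  0.08 -0.09] w 0.993
5.29 [0.556  0.1501 0.2206] [179.95  -0.    98.8 ] F [0.19 0.15 2.72] w 0.296
```

View pics/v2.png

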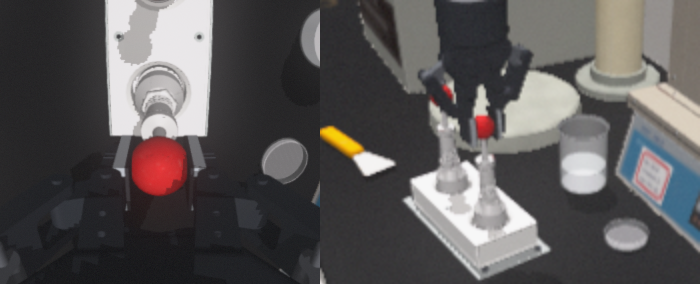

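The pads hold the ball centrally at a width of 0.296. Now I'll lift it.

```bash
python3 - <<'E'
from h import *
p=[.5557,.150]
ctrl.movel([*p,.285],.08)
ctrl.wait(.4)
F=[]
for _ in range(5): ctrl.wait(.1);F.append(ctrl.sense()['contact_force'])
print(np.mean(F,0),np.std(F,0)); st()
shot('side','s3');shot('wrist','w3')
E
python3 -c "
import cv2,numpy as np
a=cv2.imread('pics/w3.png')[100:384,100:420];b=cv2.resize(cv2.imread('pics/s3.png')[60:230,110:300],None,fx=2,fy=2)
h=284;cv2.imwrite('pics/v3.png',np.hstack([a,b[:h]]))"
```

```text
[-0.18881606  0.08679932 -5.00616342] [0.36133925 0.30983926 0.21188062]
7.26 [0.5557 0.15   0.285 ] [180.   -0.   98.8] F [-0.42 -0.26 -5.03] w 0.299
```

View pics/v3.png

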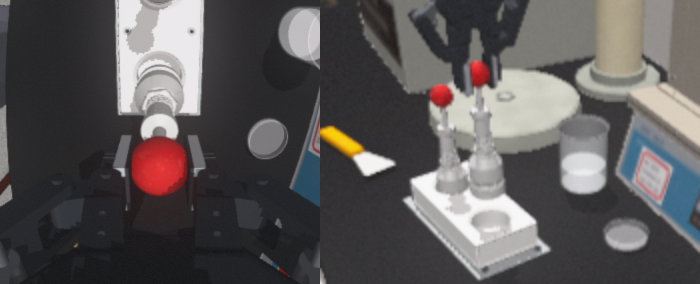

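Side view: the plunger hangs plumb, clear of the empty well. It weighs 5.0 N (0.51 kg), so this is the heavy one. I'll set it back and take the other.

```bash
python3 - <<'E'
from h import *
p=[.5557,.150]
ctrl.movel([*p,.236],.1)
ctrl.movel([*p,.2215],.03);st()
ctrl.movel([*p,.2200],.02);st()
ctrl.open_gripper();ctrl.wait(.3);st()
ctrl.movel([*p,.30],.12)
ctrl.movel([.540,.2505,.30],.2)
s=ctrl.sense();c=shot('wrist','w4');shot('side','s4');st()
i=c['image'][:,:,::-1].copy();h=cv2.cvtColor(i,cv2.COLOR_BGR2HSV)
m=((h[:,:,0]<10)|(h[:,:,0]>170))&(h[:,:,1]>150)&(h[:,:,2]>90)
k,l,sts,ce=cv2.connectedComponentsWithStats(m[:].astype(np.uint8))
for j in range(1,k):
    if sts[j,4]>300: print(sts[j],ce[j],wproj_inv(c,s['tool_pos'],s['tcp_rot'],sts[j,0]+sts[j,2]/2-.5,sts[j,1]+sts[j,3]/2-.5,.166))
E
python3 -c "
import cv2,numpy as np
a=cv2.imread('pics/w4.png')[100:384,100:420];b=cv2.resize(cv2.imread('pics/s4.png')[60:230,110:300],None,fx=2,fy=2)
h=284;cv2.imwrite('pics/v4.png',np.hstack([a,b[:h]]))"
```

```text
8.63 [0.5556 0.15   0.2213] [-179.98    0.     98.8 ] F [-0.41  0.22 -5.82] w 0.297
8.88 [0.5561 0.1501 0.2206] [ 1.7993e+02 -1.0000e-02  9.8800e+01] F [-0.01  0.73 -1.92] w 0.294
9.8 [0.5557 0.15   0.22  ] [-180.    -0.    98.8] F [-0.55  0.66  0.79] w 1.003
11.38 [0.5401 0.2494 0.2996] [-1.7997e+02  4.0000e-02  9.8750e+01] F [ 0.66 -0.01  0.31] w 1.004
[ 241  195   37   36 1043] [259.40939597 212.35378715] [0.5395828  0.25071967 0.166     ]
[245 307  33  25 667] [260.71814093 319.67166417] [0.55654982 0.15327998 0.166     ]
```

View pics/v4.png

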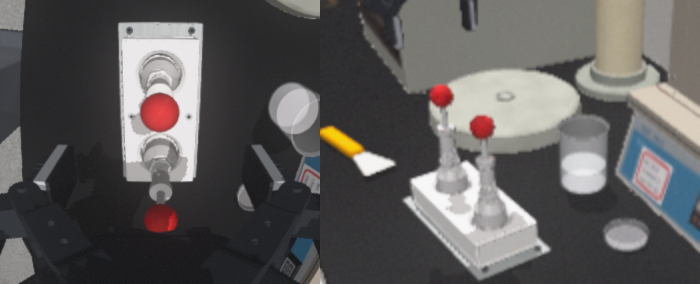

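Both plungers are seated. Next I'll lift the second one, weigh it and set it back.

```bash
python3 - <<'E'
from h import *
p=[.5398,.2505]
ctrl.movel([*p,.220],.1)
ctrl.close(60); st()
ctrl.movel([*p,.285],.08)
ctrl.wait(.4)
F=[]
for _ in range(5): ctrl.wait(.1);F.append(ctrl.sense()['contact_force'])
print(np.mean(F,0),np.std(F,0)); s=st()
shot('side','s5')
if -3.5<np.mean(F,0)[2]<-1.2:
    ctrl.movel([*p,.236],.1)
    ctrl.movel([*p,.2215],.03);st()
    ctrl.movel([*p,.2200],.02);st()
    ctrl.open_gripper();ctrl.wait(.4);st()
    ctrl.movel([*p,.30],.12)
    shot('side','s6');shot('scene','c6');st()
E
python3 -c "
import cv2,numpy as np
f=lambda n:cv2.resize(cv2.imread('pics/%s.png'%n)[60:230,110:300],None,fx=2,fy=2)
cv2.imwrite('pics/v5.png',np.hstack([f('s5'),f('s6')]))"
```

```text
12.92 [0.54   0.2506 0.2207] [ 1.7995e+02 -1.0000e-02  9.8800e+01] F [-1.1   0.16  3.82] w 0.298
[-0.07356342 -0.04055799 -2.58637124] [0.62908138 0.44242735 0.11497652]
14.78 [0.5398 0.2505 0.2851] [179.99   0.    98.8 ] F [ 0.38 -0.   -2.48] w 0.295
16.11 [0.5397 0.2505 0.2213] [-179.99    0.     98.8 ] F [ 0.61  0.66 -1.99] w 0.299
16.36 [0.5402 0.2506 0.2207] [ 1.7994e+02 -1.0000e-02  9.8800e+01] F [-0.59  0.45  1.65] w 0.299
17.38 [0.5398 0.2505 0.22  ] [180.   -0.   98.8] F [ 0.43 -0.99  0.15] w 1.001
18.29 [0.5391 0.2502 0.2985] [-1.7986e+02  4.0000e-02  9.8800e+01] F [ 0.29  0.14 -0.11] w 0.999
```

View pics/v5.png

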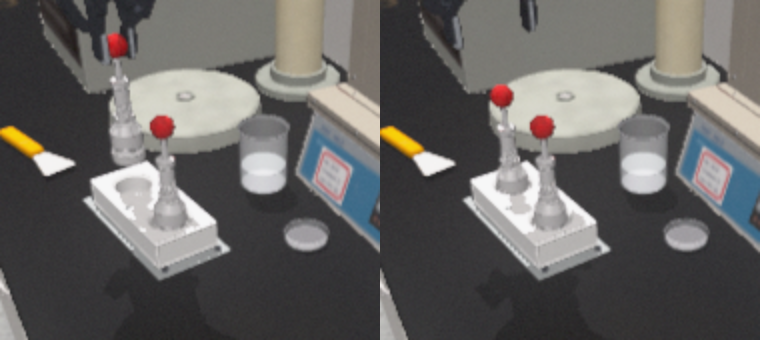

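The second one weighs 2.6 N (0.26 kg), so it is the light one, and both stand seated again. Now I'll take the heavy one over to the cup.

```bash
python3 - <<'E'
from h import *
p=[.5557,.150]
ctrl.movel([*p,.30],.2)
ctrl.movel([*p,.220],.1)
ctrl.close(60); st()
ctrl.movel([*p,.285],.08);ctrl.wait(.5);st()
ctrl.movel([*p,.34],.12)
ctrl.movel([.503,-.182,.34],.10);ctrl.wait(1.0)
st();shot('side','s7');shot('scene','c7');shot('wrist','w7')
E
python3 -c "
import cv2,numpy as np
f=lambda n,x,y:cv2.resize(cv2.imread('pics/%s.png'%n)[y:y+150,x:x+100],None,fx=4,fy=4)
cv2.imwrite('pics/v7.png',np.hstack([f('s7',185,150),f('c7',235,135)]))"
```

```text
20.48 [0.5561 0.15   0.2206] [179.93  -0.    98.79] F [ 0.17 -0.24  2.78] w 0.296
21.95 [0.5557 0.15   0.2849] [-179.99    0.     98.8 ] F [ 0.05 -0.92 -5.25] w 0.3
27.07 [ 0.503 -0.182  0.34 ] [-180.    -0.    98.8] F [ 0.01  0.39 -5.2 ] w 0.297
```

View pics/v7.png

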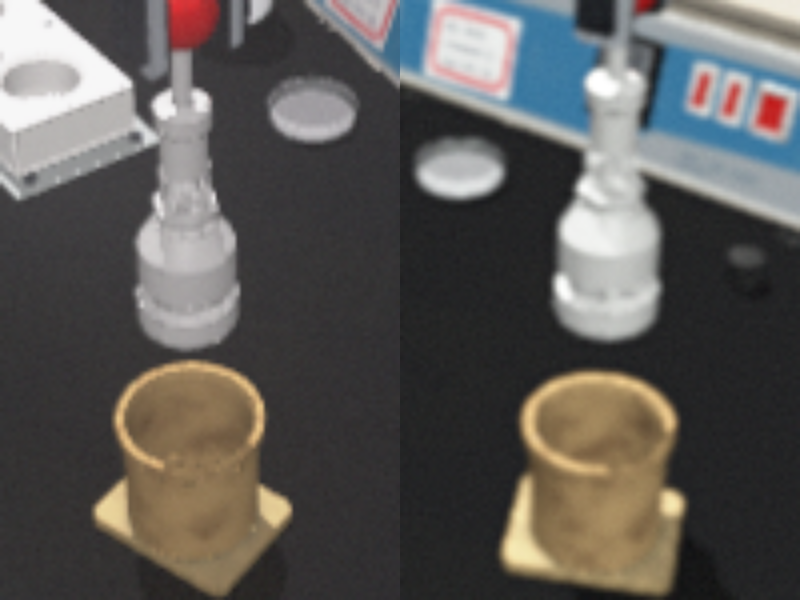

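View pics/w7.png

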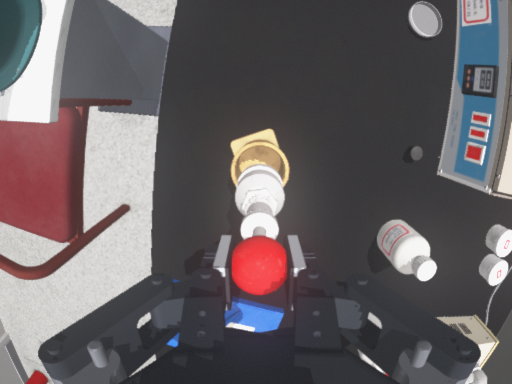

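Run:
```python
from h import *
from scipy.optimize import least_squares
t=np.linspace(0,2*np.pi,200)
def circ(x,y,z,r): return np.c_[x+r*np.cos(t),y+r*np.sin(t),0*t+z]
obs={'side':dict(foot=(219,244.75,236.75),cup=(213.5,251.5,(240.3,268.3))),'scene':dict(foot=(273,300.25,219.75),cup=(265,304.5,(227.7,253.6)))}
for n in obs:
    l,r,b=obs[n]['foot']
    def e(q):
        P=proj(n,circ(*q,.134,.0215));return [(P[:,0].min()+P[:,0].max()-l-r)/2,P[:,1].max()-b]
    a=least_squares(e,[.503,-.182]).x
    l2,r2,(t2,b2)=obs[n]['cup']
    def e(q):
        P=proj(n,circ(*q,.071,.034));return [(P[:,0].min()+P[:,0].max()-l2-r2)/2,(P[:,1].min()+P[:,1].max()-t2-b2)/2]
    c=least_squares(e,[.503,-.182]).x
    P=proj(n,circ(*c,.071,.034));print(n,'foot',a.round(4),'cup',c.round(4),'diff',(c-a).round(4), np.ptp(P,axis=0), r2-l2,b2-t2)
s=ctrl.sense()
c=ctrl.camera('wrist')
# rim extents approx in w7: left 231,right 289,
for uv in((231,165),(289,168)): print(wproj_inv(c,s['tool_pos'],s['tcp_rot'],*uv,.071))
```

```text
side foot [ 0.5031 -0.1814] cup [ 0.503  -0.1818] diff [-0.0002 -0.0004] [37.77698893 27.85810632] 38.0 28.0
scene foot [ 0.5027 -0.182 ] cup [ 0.5028 -0.1806] diff [0.0001 0.0014] [37.99263172 24.85259414] 39.5 25.900000000000006
[ 0.46970286 -0.1767202   0.071     ]
[ 0.53670966 -0.16991062  0.071     ]
```

The foot and cup centres agree to within 1.5 mm in both cameras. I'll lower to just above the rim, check again, then go in.

```bash
python3 - <<'E'
from h import *
ctrl.movel([.503,-.1815,.288],.06);ctrl.wait(.3)
st();shot('side','s8');shot('scene','c8')
E
python3 -c "
import cv2,numpy as np
f=lambda n,x,y:cv2.resize(cv2.imread('pics/%s.png'%n)[y:y+150,x:x+100],None,fx=4,fy=4)
cv2.imwrite('pics/v8.png',np.hstack([f('s8',185,150),f('c8',235,140)]))"
```

```text
28.58 [ 0.5031 -0.1816  0.2884] [1.7997e+02 2.0000e-02 9.8800e+01] F [ 0.13  0.14 -4.78] w 0.297
```

View pics/v8.png

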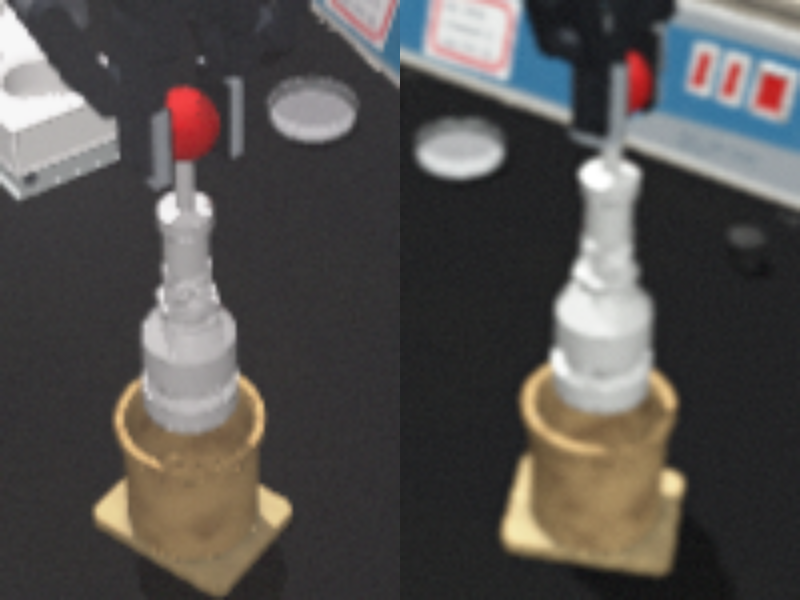

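The foot is centred over the mouth in both views: about 190 against 190 in the side crop, and 603 against 600 in the scene crop. Lowering now.

```bash
python3 - <<'E'
from h import *
ctrl.movel([.503,-.1815,.2575],.04);ctrl.wait(1.0)
for _ in range(4): ctrl.wait(.15);st()
shot('side','s9');shot('scene','c9')
E
python3 -c "
import cv2,numpy as np
f=lambda n,x,y:cv2.resize(cv2.imread('pics/%s.png'%n)[y:y+150,x:x+100],None,fx=4,fy=4)
cv2.imwrite('pics/v9.png',np.hstack([f('s9',185,150),f('c9',235,140)]))"
```

```text
30.74 [ 0.503  -0.1815  0.2575] [-180.    -0.    98.8] F [ 0.65  0.2  -4.25] w 0.294
30.89 [ 0.503  -0.1815  0.2575] [180.   -0.   98.8] F [-0.05  0.99 -6.17] w 0.294
31.04 [ 0.503  -0.1815  0.2575] [-180.    -0.    98.8] F [ 0.21 -0.57 -5.35] w 0.298
31.19 [ 0.503  -0.1815  0.2575] [180.    0.   98.8] F [ 0.65  0.93 -4.56] w 0.299
```

View pics/v9.png

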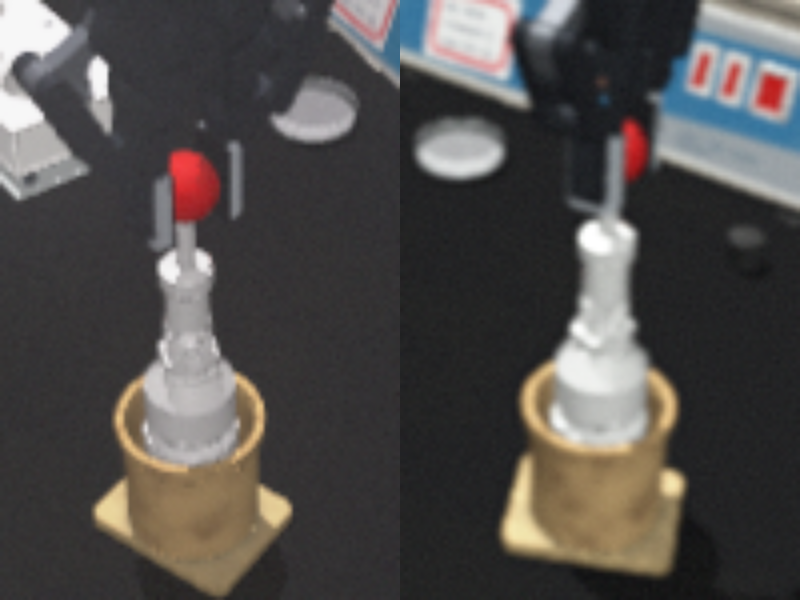

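View pics/s9.png

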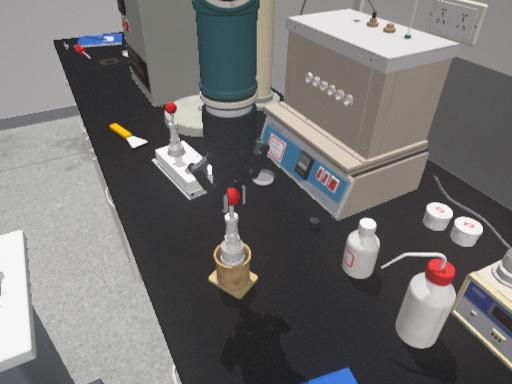

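The plunger hangs centred in the cup, with its full weight (about 5 N) on the gripper. The cup and the other objects haven't moved, and the light plunger is seated. Handing in.

Run:
```python
from h import *
ctrl.hand_in();st()
```

```text
the job is handed in; nothing more can be done
the job is handed in; nothing more can be done
```

The job is handed in at about 31 s of the 72 s allowed, with the gripper holding the heavier plunger in the middle of the cup's mouth. `hand_in` gives no verdict, so what follows comes from my own checks.

- **Weighing:** I lifted the near plunger (the one closer to the cup) first and felt about 5.0 N (0.51 kg), so it has the steel core. I set it back, then lifted the far one and felt about 2.6 N (0.26 kg). I set that back too, and the side view showed both standing seated in their wells before I went on.
- **Final hold:** I lifted the heavy plunger again and lowered it until its foot should be about 2 cm below the rim. That depth is worked out from the tool height, not measured directly.
- **Last checks:** In both cameras the foot looked centred in the cup. My measurements before lowering put it within 1.5 mm of the cup's centre. The tool stayed still and kept carrying the full weight (4.3–6.2 N readings, which is sensor noise), with no sign of touching the cup.
- **Surroundings:** The cup looked unmoved in both cameras. The light plunger, dish, bottle and bung looked in place in the last side view. The arm hid the beaker in that view, so I couldn't check it at the end, but the gripper never went near it.

The only disagreement was 2–4 mm between the cameras on where the balls stood; I used averaged positions, and both grips held.

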